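Lay the snap box down and push it home against the bench stop

TASK

The snap box has been left standing on its end. Push it over with the fingers so that it lies flat on its underside with the lid up, then push it along the bench until its whole leading end sits squared up against the upright face of the bench stop, and leave it there. Only push it: do not lift or carry it, and leave the jar, the flask and the vial as they stand.

Things in the scene. Friction and masses are not known exactly. Their poses are not given: they have to be found in the camera images.
- box_centre (a point): Centre of the red plastic snap box: loose, lid shut for good, 118 x 74 x 43 mm, about 0.14 kg. Its axes: z from the flat underside to the lid (those faces at -+21.5 mm), y along the length (ends at +-59 mm), x across the width (sides at +-37 mm, latch on the -x side). At the start it stands on its -y end with y up, 118 mm tall, centre 59 mm above the bench.
- snap_box: The same box; origin at the centre of its underside, same axes. At the start the underside faces the bench stop, square to it within 0.3 rad, and the lid faces the robot's side. Pushed at the upper part of the lid it tips over its lower far edge and falls flat on its underside, its +y end leading towards the stop and 20 to 70 mm short of it, its top then 43 mm above the bench.
- rail_face (a point): Bench stop: straight aluminium angle fixed to the bench, 260 mm long. This point is at bench height in the middle of its upright face on the robot's side; x points level and square into the face, away from the robot, y along the stop to the left (face from -130 to +130 mm), z up. The upright wall is 30 mm high, 5 mm thick; behind it a 4 mm high foot reaches to x = 28 mm.
- jar: Loose round plastic jar with a grey lid, 53 mm across, 48 mm high, standing to the right of the box's way; origin at the centre of its underside. Not to be disturbed.
- flask: Loose small clear conical flask, 44 mm across, 60 mm high, standing behind the bench stop; origin at the centre of its underside. Not to be disturbed.
- vial: Loose small sample vial with a black cap, 27 mm across, 56 mm high, standing to the right of the box; origin at the centre of its underside. Not to be disturbed.

How it is judged:
At the end, for the whole second after the job is handed in: The snap box lies at rest flat on its underside, lid up (within 0.08 rad), one end against the upright face of the bench stop: centre 53 to 67 mm from the face (59 mm is touching), at most 95 mm from the stop's middle along it, squared up within 0.12 rad (angle between box_centre's own z axis and vertical below 0.08 rad and height (world z) of box_centre below 0.026 m and x of box_centre in the frame of rail_face between -0.067 and -0.053 m and y of box_centre in the frame of rail_face between -0.095 and 0.095 m and angle between the y axis of box_centre and the x axis of rail_face, either way round below 0.12 rad and linear speed of snap_box below 0.01 m/s).
It fails at once if the snap box was lifted off the bench (height (world z) of box_centre above 0.075 m or (angle between box_centre's own z axis and vertical below 0.1 rad and height (world z) of box_centre above 0.036 m)).
It fails at once if the jar, the flask or the vial was moved or knocked over (distance of any of jar, flask, vial from where it was at the start of the episode above 0.015 m or angle between any of jar, flask, vial's own z axis and vertical above 0.3 rad).
It also fails if it takes over 48 s, if anything falls off the work surface, if the arm or the gripper's body presses on something with over 40 N, if the wrist force passes 120 N, or if a joint passes its speed limit or range.

ROBOT

A 6-joint arm with a two-finger parallel gripper is mounted at the origin on a cart in front of the work surface, level with it; the furniture and walls round the work are solid. World frame = base frame: x ahead of the robot, y to its left, z up, the work surface at z = 0. Lengths are in m, angles in rad, forces in N, time in s.
With the tool pointing down it reaches from about 0.325 to 0.85 m from the base axis. Payload 15.5 kg.
Tool frame: the origin (TCP) lies midway between the tips of the shut fingers; the grasp point (between the pads) lies 19 mm behind it (ctrl.hold_point_z is the distance from the TCP to the grasp point, in m); z points along the fingers, y is the line along which they close (so a half turn about z gives the same grasp; the last joint's range is limited). The gripper opens to 91 mm and grips with 3 to 60 N. Pads are 32 mm wide; open, the fingers measure 118 mm over their backs; the gripper's body (76 mm by 178 mm) begins 60 mm behind the grasp point.
Start: joints at [1.006, 0.494, 1.345, -0, 1.302, -0.096], TCP at [0.282, 0.558, 0.214] pointing down, gripper open.
Joint ranges: [-2.91, 2.91], [-0.82, 2.16], [0.22, 2.67], [-1.22, 4.37], [0.12, 2.79], [-3.08, 3.08]. Speed limits (rad/s): [1.89, 1.89, 2.57, 3.01, 3.01, 3.01].

INTERFACE

Orientations are given as a unit quaternion [x, y, z, w].
In Python, from workcell import ctrl gives the robot as it stands. Calls block until the motion is done:
- ctrl.move_ptp(position, orientation): joint-space move of the TCP to a pose.
- ctrl.movel(position, max_speed=0.15, frame=None): straight line of the TCP; frame=None keeps the orientation; max_speed is the mean speed in m/s.
- ctrl.set_joints(angles): joint-space move.
- ctrl.move_gripper(opening, squeeze=None): finger opening in m; squeeze is the grip in N (None keeps the last); returns when the fingers have stopped.
- ctrl.wait(seconds).
- ctrl.solve_ik(position, orientation): joint angles nearest the present ones, or None.
- ctrl.read_state(): the state.
- ctrl.grab_frame(name): name is "scene" or "side" or "wrist"; returns a dict with "image" (400x640x3 uint8, red, green, blue), "fx", "fy", "cx", "cy" (pixels), "k1" (the pictures are not rectified: a ray, as slopes to the right and down, at radius r is drawn at 1 + k1 r^2 times it, then the intrinsics apply), "rvec" (rotation vector, rad) and "tvec" (3), from world to camera coordinates, as OpenCV has them. Camera axes: x right, y down, z forward; pixel columns grow to the right and rows downward; lengths in m; the calibration is good to about 2 mm. A picture is of the moment at which its call begins. There is no depth.
A pose or a line that the arm cannot do raises ctrl.IKError and nothing moves.
- ctrl.close_job(): hands the job in; it is judged then, once.
The state is a dict: "time": time; "joint_pos": joint angles; "qvel": joint speeds; "tau": joint torques, N m; "tool_pos": TCP position; "orientation": TCP orientation; "wrist_force": force on the tool from outside, world axes, zero at the start; "torque": the same for the moment, N m; "width": finger opening in m; "grip_force": force on a finger pad.
Only numpy, scipy, OpenCV 4.12 (cv2) and the standard library are available. Lean on these libraries where they do the work, as an engineer would, in place of code of your own. Each camera call takes 0.05 s, during which the arm holds its last target. There are 200 camera calls.

## Working session

There is one attempt and no reset: what is moved stays moved. The work goes in short steps, each a Python script; the robot and the scene stay as the last script left them, time stands still between calls to the robot, and variables do not carry over. Pictures are saved under pics/ and viewed, at most 10 in all, crops included, and the job is handed in when it is done.

```bash
mkdir -p pics; cat > h.py <<'E'
import numpy as np, cv2
from workcell import ctrl
def grab(n,save=None):
    f=ctrl.grab_frame(n)
    if save: cv2.imwrite('pics/'+save,cv2.cvtColor(f['image'],cv2.COLOR_RGB2BGR))
    return f
def ray(f,u,v):
    # radial model 1+k1 r^2, OpenCV-compatible
    K=np.array([[f['fx'],0,f['cx']],[0,f['fy'],f['cy']],[0,0,1.]])
    p=cv2.undistortPoints(np.array([[[u,v]]],float),K,np.array([f['k1'],0,0,0.]))[0,0]
    R=cv2.Rodrigues(np.array(f['rvec'],float))[0]
    return -R.T@np.array(f['tvec'],float).ravel(), R.T@np.array([p[0],p[1],1.])
def onz(f,u,v,z=0):
    c,d=ray(f,u,v); return c+d*(z-c[2])/d[2]
def redmask(f):
    h=cv2.cvtColor(f['image'],cv2.COLOR_RGB2HSV)
    m=((h[...,0]<8)|(h[...,0]>172))&(h[...,1]>130)&(h[...,2]>60)
    return m.astype(np.uint8)*255
E
python3 - <<'E'
from h import *
for n in('scene','side'):
    f=grab(n,n+'0.png'); print(n,ray(f,320,200),[np.round(x,3) for x in [f['fx'],f['k1']]])
    c,hh=0,cv2.findContours(redmask(f),0,2)[0]
    for k in hh:
        if cv2.contourArea(k)>150: print(cv2.contourArea(k),cv2.approxPolyDP(cv2.convexHull(k),3,True)[:,0].tolist())
E
```

```text
scene (array([ 0.23991823, -0.86069915,  0.66825037]), array([ 0.34064165,  0.61322477, -0.71275114])) [np.float64(389.972), np.float64(-0.002)]
1064.0 [[232, 175], [248, 175], [256, 227], [242, 231], [238, 227], [230, 193]]
side (array([ 0.08102286, -0.96718063,  0.3961373 ]), array([ 0.51159069,  0.76309527, -0.39539338])) [np.float64(493.285), np.float64(-0.0)]
1899.0 [[241, 170], [247, 186], [251, 239], [228, 245], [218, 170]]
```

View pics/scene0.png

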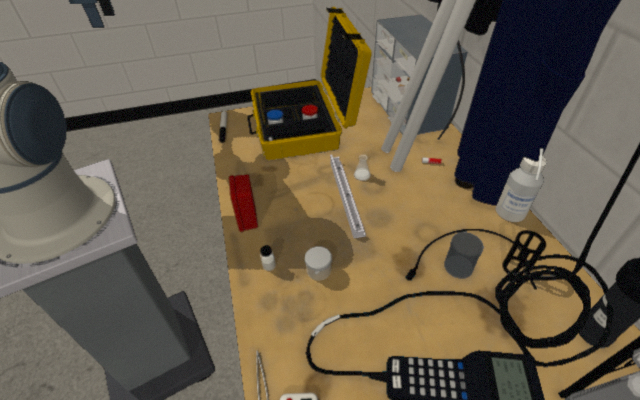

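View pics/side0.png

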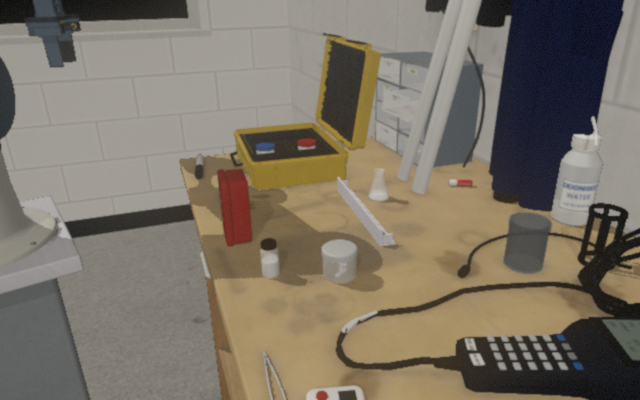

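The scene view shows the red box at about (243,203), the stop running from (333,155) to (362,236), the vial at (267,258), the jar at (318,263) and the flask at (362,168). The side view shows the box at (235,207) and the stop from (340,180) to (390,242).

```bash
python3 - <<'E'
import cv2,numpy as np
a=cv2.imread('pics/scene0.png')[145:285,220:380]; b=cv2.imread('pics/side0.png')[155:295,210:400]
cv2.imwrite('pics/c1.png',cv2.resize(np.hstack([cv2.resize(a,None,fx=5,fy=4)[:,:0],cv2.resize(a,None,fx=4,fy=4,interpolation=2)]),None,fx=1,fy=1))
cv2.imwrite('pics/c2.png',cv2.resize(b,None,fx=4,fy=4,interpolation=2))
E
```

```text
(no output)
```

View pics/c1.png

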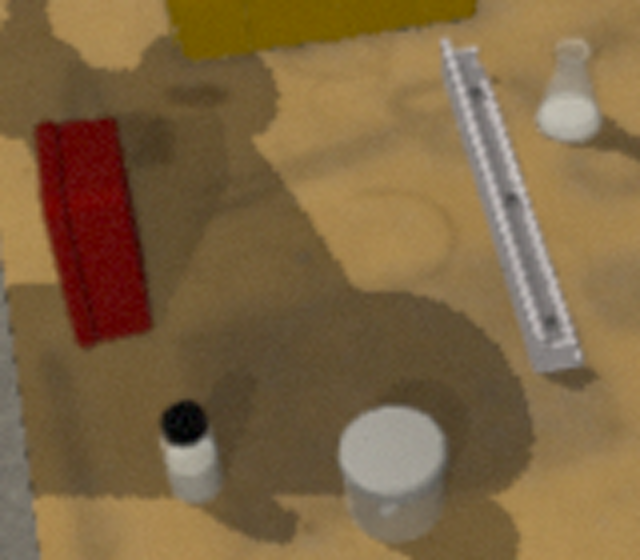

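View pics/c2.png

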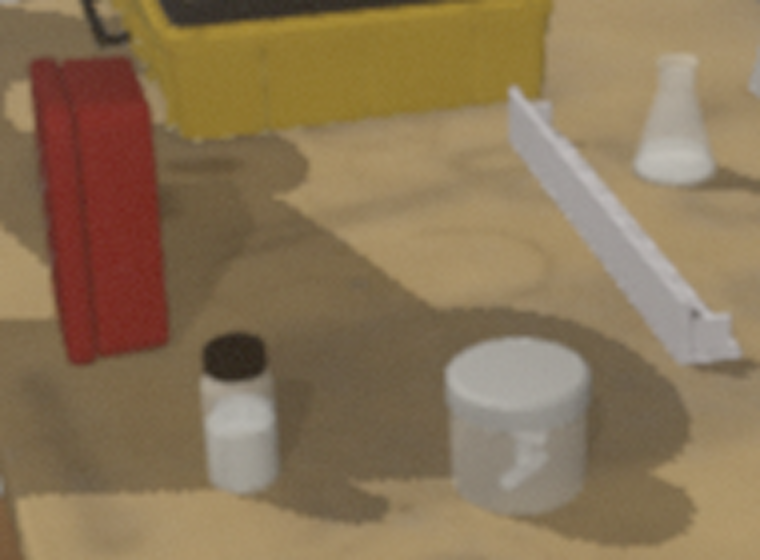

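The crops show the box's near bottom edge at (85,345)-(150,328) in the scene crop and (73,362)-(168,342) in the side crop. They also show the top corners and both ends of the stop.

```bash
python3 - <<'E'
from h import *
S=grab('scene');D=grab('side')
s=lambda x,y,z:np.round(onz(S,220+x/4,145+y/4,z)[:2],4)
d=lambda x,y,z:np.round(onz(D,210+x/4,155+y/4,z)[:2],4)
print('box bottom near lid/under',s(85,345,0),s(150,328,0),d(73,362,0),d(168,342,0))
print('box top: far lid, far under',s(38,125,.118),s(115,120,.118),'side nearlid?,farlid,farunder,nearunder',d(60,104,.118),d(32,62,.118),d(130,58,.118),d(152,97,.118))
print('rail near bottom',s(537,370,0),d(680,360,0),'near top',s(551,345,.03),d(692,308,.03),'far top',s(443,42,.03),d(512,88,.03))
print('vial',s(194,485,0),d(242,476,0),s(185,422,.056),d(235,356,.056))
print('jar',s(392,450,.048),d(517,375,.048))
print('flask',s(568,127,0),d(675,168,0), 'yellow case',d(185,135,0),d(545,100,0))
E
```

```text
box bottom near lid/under [ 0.3595 -0.2776] [ 0.3958 -0.2853] [ 0.36   -0.2714] [ 0.4008 -0.2788]
box top: far lid, far under [ 0.3752 -0.2252] [ 0.4117 -0.2432] side nearlid?,farlid,farunder,nearunder [ 0.3627 -0.2792] [ 0.3736 -0.2269] [ 0.4088 -0.2469] [ 0.3955 -0.2939]
rail near bottom [ 0.5648 -0.4245] [ 0.5675 -0.4195] near top [ 0.566  -0.4339] [ 0.5634 -0.4301] far top [ 0.6504 -0.1869] [ 0.654  -0.1819]
vial [ 0.3717 -0.3953] [ 0.3739 -0.3925] [ 0.3727 -0.3982] [ 0.3703 -0.4002]
jar [ 0.4536 -0.4604] [ 0.4533 -0.4599]
flask [ 0.6924 -0.2704] [ 0.6996 -0.2611] yellow case [ 0.5173 -0.0707] [ 0.7045 -0.1439]
```

```bash
cat >> h.py <<'E'
from scipy.spatial.transform import Rotation as Rt
MID=np.array([.6085,-.307]); A=np.arctan2(-.334,.943)
def quat(a,flip):  # tool down, push direction at yaw a
    n=np.array([np.cos(a),np.sin(a),0])*(-1 if flip else 1); z=np.array([0,0,-1.])
    return Rt.from_matrix(np.c_[n,np.cross(z,n),z]).as_quat()
def st():
    s=ctrl.read_state(); print('t',round(s['time'],2),'tcp',np.round(s['tool_pos'],3),'F',np.round(s['wrist_force'],1),'j',np.round(s['joint_pos'],2),'w',round(s['width'],3))
E
python3 - <<'E'
from h import *
a=np.radians(-16.5); n=np.array([np.cos(a),np.sin(a)])
p=np.array([.386,-.261])-n*.08; print(p)
for fl in(0,1): print(fl,ctrl.solve_ik([*p,.092],quat(a,fl)))
fl=min((0,1),key=lambda f:(lambda q:9 if q is None else abs(q[5]))(ctrl.solve_ik([*p,.092],quat(a,f)))); print(fl)
q=quat(a,fl)
ctrl.move_gripper(.03)
b=np.arctan2(.33,.27)
ctrl.move_ptp([.27,.33,.30],quat(b,fl)); st()
ctrl.move_ptp([*p,.25],q); st()
ctrl.movel([*p,.092]); st()
grab('side','s1.png')
E
```

```text
[ 0.30929442 -0.23827877]
0 [-8.09675671e-01  3.78466802e-01  2.04172189e+00 -4.44089210e-16
  7.21403959e-01  1.04909998e+00]
1 [-8.09675671e-01  3.78466802e-01  2.04172189e+00 -4.44089210e-16
  7.21403959e-01 -2.09249267e+00]
0
t 2.64 tcp [0.27 0.33 0.3 ] F [ 1.4 -0.2 -0. ] j [0.75 0.12 1.66 0.   1.36 1.43] w 0.03
t 4.85 tcp [ 0.31  -0.238  0.25 ] F [-0.  -0.3  0.9] j [-0.81  0.11  1.82  0.    1.21  1.05] w 0.03
t 6.05 tcp [ 0.31  -0.238  0.092] F [-0.8  0.2  0.6] j [-0.81  0.38  2.04 -0.    0.72  1.05] w 0.03
```

View pics/s1.png

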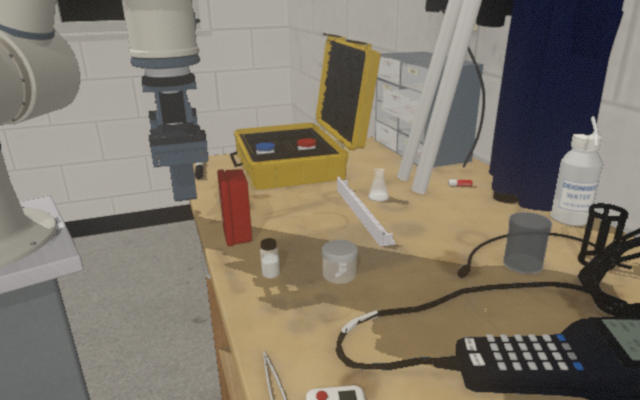

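The fingers hang at about (185,198), just on the robot's side of the box's upper lid at (232,180), so I can push.

```bash
python3 - <<'E'
from h import *
a=np.radians(-16.5); n=np.array([np.cos(a),np.sin(a)]); c=np.array([.386,-.261])
ctrl.movel([*(c-n*.035),.092],max_speed=.1); st()
for d in(-.015,.005,.02,.035):
    ctrl.movel([*(c+n*d),.092],max_speed=.08); st()
    k=max(cv2.findContours(redmask(grab('side')),0,2)[0],key=cv2.contourArea); bb=cv2.boundingRect(k);print(bb)
    if bb[3]<45: break
ctrl.wait(.4); ctrl.movel([*(c-n*.04),.092],max_speed=.15); st()
f=grab('side','s2.png'); g=grab('scene','g2.png')
a=cv2.imread('pics/side0.png')
x=cv2.imread('pics/s2.png')[140:290,190:410];y=cv2.imread('pics/g2.png')[140:290,210:390]
cv2.imwrite('pics/v2.png',cv2.resize(np.hstack([x,y]),None,fx=2,fy=2,interpolation=2))
for F in(f,g):
    k=max(cv2.findContours(redmask(F),0,2)[0],key=cv2.contourArea); P=cv2.approxPolyDP(cv2.convexHull(k),2.5,True)[:,0]
    print([(p.tolist(),np.round(onz(F,*map(float,p),.043)[:2],3),np.round(onz(F,*map(float,p),0)[:2],3)) for p in P])
E
```

```text
t 6.7 tcp [ 0.352 -0.251  0.092] F [-0.5  0.6 -0.6] j [-0.76  0.42  1.95 -0.    0.78  1.1 ] w 0.03
t 7.1 tcp [ 0.372 -0.257  0.092] F [ 0.3 -0.6 -0.4] j [-0.74  0.44  1.9  -0.    0.8   1.12] w 0.03
(231, 168, 64, 72)
t 7.55 tcp [ 0.391 -0.262  0.092] F [-0.1  0.2  0.2] j [-0.72  0.46  1.86 -0.    0.83  1.14] w 0.03
(247, 199, 72, 44)
t 8.45 tcp [ 0.348 -0.25   0.092] F [0.1 0.1 0.4] j [-0.76  0.41  1.96  0.    0.77  1.1 ] w 0.03
[([317, 210], array([ 0.509, -0.319]), array([ 0.561, -0.24 ])), ([315, 233], array([ 0.458, -0.389]), array([ 0.504, -0.319])), ([256, 241], array([ 0.37 , -0.359]), array([ 0.405, -0.285])), ([247, 209], array([ 0.413, -0.243]), array([ 0.453, -0.155])), ([249, 206], array([ 0.421, -0.233]), array([ 0.463, -0.144])), ([308, 199], array([ 0.523, -0.269]), array([ 0.577, -0.184]))]
[([303, 189], array([ 0.523, -0.271]), array([ 0.543, -0.231])), ([308, 204], array([ 0.51 , -0.319]), array([ 0.528, -0.282])), ([306, 220], array([ 0.483, -0.359]), array([ 0.499, -0.324])), ([267, 227], array([ 0.403, -0.333]), array([ 0.414, -0.297])), ([260, 225], array([ 0.393, -0.32 ]), array([ 0.403, -0.283])), ([255, 205], array([ 0.407, -0.26 ]), array([ 0.419, -0.219])), ([257, 196], array([ 0.423, -0.236]), array([ 0.435, -0.193]))]
```

View pics/v2.png

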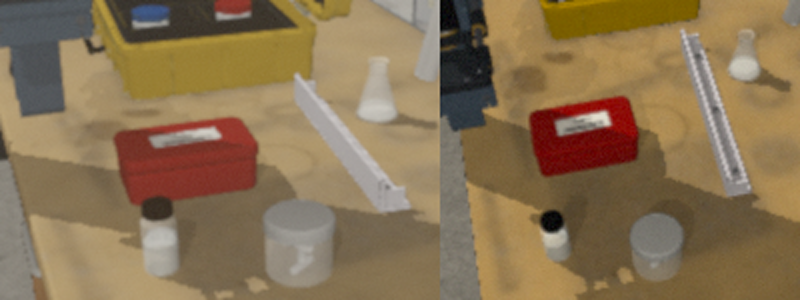

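The box lies flat with its lid up (the white label shows) at about (185,160) in the left half. The stop is still clear of it, and the jar, vial and flask have not moved. Next I push its rear end square to the stop.

```bash
python3 - <<'E'
from h import *
n=np.array([np.cos(A),np.sin(A)]); t=np.array([-n[1],n[0]]); C=np.array([.460,-.284]); lat=(C-MID)@t
P=lambda d,z=.018:[*(MID+t*lat+n*d),z]
print('lat',lat,'start d',(C-MID)@n-.115)
ctrl.move_ptp(P((C-MID)@n-.115,.09),quat(A,0))
ctrl.movel(P((C-MID)@n-.115)); st()
ctrl.movel(P(-.165),max_speed=.07); st()
d=-.165
while d<-.122:
    d+=.004; ctrl.movel(P(d),max_speed=.03); F=np.array(ctrl.read_state()['wrist_force'])[:2]@n; print(round(d,3),round(F,1))
    if F<-5: break
ctrl.wait(.3); st()
f=grab('side','s3.png'); g=grab('scene','g3.png')
x=cv2.imread('pics/s3.png')[140:290,190:410];y=cv2.imread('pics/g3.png')[140:290,210:390]
cv2.imwrite('pics/v3.png',cv2.resize(np.hstack([x,y]),None,fx=2,fy=2,interpolation=2))
E
```

```text
lat -0.027898773002844997 start d -0.2626580795789236
t 9.43 tcp [ 0.352 -0.246  0.018] F [-0.6 -0.1  0.3] j [-0.75  0.57  2.01 -0.    0.56  1.16] w 0.03
t 10.97 tcp [ 0.444 -0.278  0.018] F [-0.5 -0.1 -0.8] j [-0.67  0.64  1.78  0.    0.72  1.24] w 0.03
-0.161 0.5
-0.157 0.0
-0.153 0.5
-0.149 -0.3
-0.145 0.4
-0.141 -0.1
-0.137 -4.8
-0.133 -27.7
t 13.54 tcp [ 0.469 -0.287  0.018] F [-26.3   5.6  18.9] j [-0.66  0.66  1.71 -0.    0.78  1.26] w 0.03
```

View pics/v3.png

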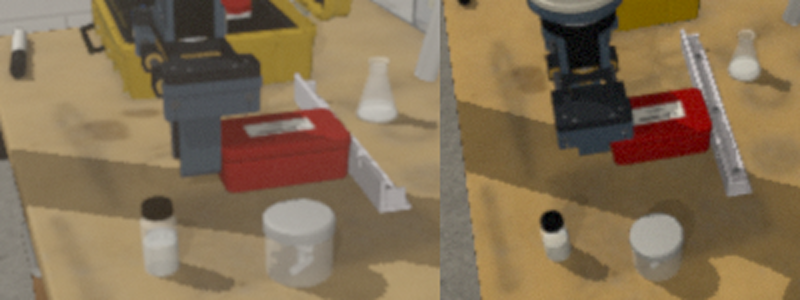

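The box's leading end is against the stop, at about (348,150) in the left half. The force rose at the predicted distance. Next I back off and check it at rest.

```bash
python3 - <<'E'
from h import *
n=np.array([np.cos(A),np.sin(A)]); t=np.array([-n[1],n[0]]); lat=-.0279
P=lambda d,z=.018:[*(MID+t*lat+n*d),z]
ctrl.movel(P(-.139),max_speed=.02); st()
ctrl.movel(P(-.22),max_speed=.1); ctrl.movel(P(-.24,.2)); ctrl.wait(.3); st()
f=grab('side','s4.png'); g=grab('scene','g4.png')
for F in(f,g):
    k=max(cv2.findContours(redmask(F),0,2)[0],key=cv2.contourArea); Q=cv2.approxPolyDP(cv2.convexHull(k),2.5,True)[:,0]
    for p in Q:
        print(p.tolist(),*[np.round([(w-MID)@n,(w-MID)@t],3) for w in [onz(F,*map(float,p),z)[:2] for z in(.043,0)]])
x=cv2.imread('pics/s4.png')[150:260,230:410];y=cv2.imread('pics/g4.png')[140:250,240:390]
cv2.imwrite('pics/v4.png',cv2.resize(np.hstack([x,y]),None,fx=2.4,fy=2.4,interpolation=2))
E
```

```text
t 14.09 tcp [ 0.469 -0.287  0.018] F [ 0.1 -0.6 -0.2] j [-0.66  0.66  1.72  0.    0.77  1.25] w 0.03
t 16.72 tcp [ 0.373 -0.253  0.2  ] F [-0.   0.4 -0.3] j [-0.73  0.27  1.77  0.    1.1   1.18] w 0.03
[364, 206] [-0.006 -0.051] [0.027 0.039]
[361, 228] [-0.04  -0.132] [-0.011 -0.051]
[305, 235] [-0.131 -0.13 ] [-0.113 -0.049]
[297, 221] [-0.132 -0.077] [-0.115  0.011]
[295, 202] [-0.119  0.001] [-0.1    0.098]
[353, 195] [-0.009  0.002] [0.023 0.099]
[339, 185] [-0.008  0.001] [0.003 0.045]
[345, 200] [-0.006 -0.05 ] [ 0.005 -0.009]
[342, 215] [-0.023 -0.093] [-0.013 -0.055]
[298, 221] [-0.118 -0.09 ] [-0.115 -0.052]
[292, 191] [-0.118  0.004] [-0.115  0.049]
```

View pics/v4.png

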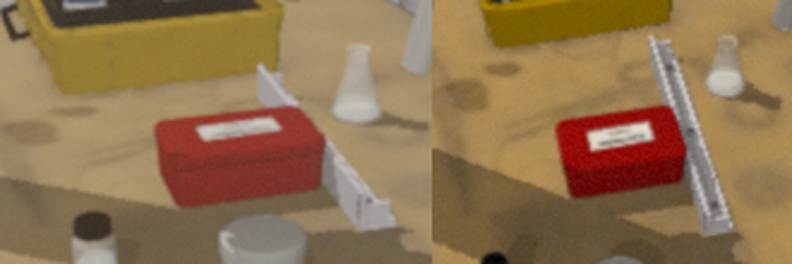

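The box lies flat with its lid up and its leading end on the stop. That end is about 3 to 8 mm from the measured face (edge rounding plus calibration), skewed by about 0.04 rad, centre about 61 mm from the face and 28 mm off the stop's middle. The jar, flask and vial have not moved.

```bash
python3 -c "
from h import *
print(ctrl.close_job()); st()"
```

```text
the job is handed in; nothing more can be done
None
the job is handed in; nothing more can be done
```

I tipped the snap box flat with its lid up, pushed it until its leading end was squared against the bench stop, and handed the job in at about 17 s; the jar, flask and vial looked unmoved in the pictures, and no verdict was returned.

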